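# Spread the roll guides of a label printer

## Task

Make the label printer ready for a new roll: first swing the print-head lever up until it stands straight up, then pull the spring-loaded roll guides apart until their pointers stand at the long mark of the width scale, and keep them there so that a roll can be dropped in. Finish while still holding the guides open at the mark - do not let go - with the lever still upright, and leave the label roll, the carton of fittings and the marker pen where they are.

Things in the scene. Friction and masses are not known exactly. Their poses are not given: they have to be found in the camera images.
- printer: Light grey desktop label printer, fixed to the bench, 240 deep (x) x 210 wide (y) mm, its lid folded right back behind it (+x side, up to 210 mm above the bench and 365 mm behind the origin). Origin at the centre of its underside on the bench; x points from its front (label exit) to its rear, y to its left as seen from the front, z up. Side walls are 62 mm high in the front part, 88 mm beside the roll bay; the rear rim is 88 mm high.
- head_lever (a joint): Angle of the print-head lever: 0 = lying level towards the printer's front (locked), 1.571 = standing straight up (head released), stop at 2.0 leaning to the rear. It turns about the printer's y axis, moves stiffly (about 1 N at its end) and stays where it is left; the print head lifts a little with it. At the start it lies 0.1 to 0.4 above level.
- lever_grip (a point): Centre of the lever's finger piece, a black cylinder 16 mm in diameter and 18 mm long along the printer's y axis, 70 mm from the pivot; free on both sides and below.
- lever_pivot (a point): Pivot of the lever: 70 mm in front of the printer's origin, 83 mm to its left (+y), 90 mm above the bench. Beside it, 13 mm nearer the middle, stands the print unit's side frame, also 90 mm high.
- guide_left (a joint): Travel of the left roll guide in m: 0 = sprung shut, grows as it slides outwards (printer's +y), 0.030 = pointer at the long mark, 0.042 = end stop. Springs pull it shut (about 3 N at 0, about 6 N at the mark, for the pair; an arm that gives a little under this load stops short). Left and right guides are geared together by a rack and pinion: pulling either one outwards moves the other equally the opposite way.
- guide_right (a joint): Travel of the right roll guide in m, same scale, positive outwards (printer's -y). Always equal to the left one within 1 mm.
- tab_left (a point): Centre of the finger tab on top of the left guide: 30 mm (along the printer's x) x 12 mm (along y) x 34 mm high, its top 167 mm above the bench, its centre 17 mm below the top. Its inner face (towards the other guide) is flush with the guide's roll side. When shut the two guides' inner faces are 44 mm apart; below the tabs (under 117 mm above the bench) round core hubs, 25 mm in diameter with their centres 98 mm above the bench, stick 8 mm inwards.
- tab_right (a point): Centre of the same tab on the right guide.
- pointer_left (a point): Tip of the left guide's pointer, a black bar 3 mm wide reaching back over the rear rim's width scale, 92 mm above the bench.
- pointer_right (a point): Tip of the right guide's pointer.
- mark_left (a point): Centre of the long mark for the left pointer: on the rear rim's top face, a black line 20 mm long (along the printer's x), 54 mm left of the middle; the other lines of the scale, at 34, 44 and 64 mm, are only 7 mm long. The scale is the same on both sides of the middle.
- mark_right (a point): Centre of the long mark for the right pointer, 54 mm right of the middle.
- label_roll: Roll of white labels standing on end, 100 mm in diameter and 100 mm high, to be left alone. Origin at the centre of its underside.
- parts_carton: Open brown carton of steel fittings, 200 x 110 x 75 mm, to be left alone. Origin at the centre of its underside.
- marker: Marker pen lying down, 130 mm long, 17 mm thick, to be left alone. Origin under its middle; it lies along its x axis.

How it is judged (in metres and radians):
On the way, in this order (a step that is already met when the one before it is completed fails the run):
1. the print-head lever stands straight up (within 0.2 rad) (value of joint head_lever between 1.371 and 1.771 rad), for 0.2 s.
2. the roll guides are drawn apart to the long mark (within 5 mm of travel) (value of joint guide_left between 0.025 and 0.035 m), for 0.3 s.
At the end, for the whole second after the job is handed in: The robot finishes while still holding: its fingers bear on a roll guide with more than 2 N and keep both guides within 5 mm of the long mark (travel 25 to 35 mm); the head lever still stands upright within 0.2 rad; label roll, carton and marker are within 30 mm of where they started (all of step 1 and all of step 2 and value of joint guide_right between 0.025 and 0.035 m and (contact force between the fingers and guide_left above 2 N or contact force between the fingers and guide_right above 2 N) and distance of each of label_roll, parts_carton, marker from where it was at the start of the episode below 0.03 m); the arm keeps its last pose, push and grip.
It fails at once if the label roll, the carton or the marker is pushed away or knocked over (distance of any of label_roll, parts_carton, marker from where it was at the start of the episode above 0.03 m or angle between label_roll's own z axis and vertical above 0.3 rad).
It also fails if it takes over 48 s, if anything falls off the work surface, if the arm or the gripper's body presses on something with over 40 N, if the wrist force passes 120 N, or if a joint passes its speed limit or range.

## Robot

A 6-joint arm with a two-finger parallel gripper is mounted at the origin on the work surface. World frame = base frame: x ahead of the robot, y to its left, z up, the work surface at z = 0. Lengths are in mm, angles in rad, forces in N, time in s.
With the tool pointing down it reaches from about 300 to 775 mm from the base axis. Payload 14.6 kg.
Tool frame: the origin (TCP) lies on the centre line of the jaws, within the pads' length; the fingertips stand 25 mm ahead of it and the grasp point (between the pads) lies 6 mm ahead of it; z points along the fingers, y is the line along which they close (so a half turn about z gives the same grasp; the last joint's range is limited). The gripper opens to 85 mm and grips with 20 to 120 N. Pads are 22 mm wide; open, the fingers measure 114 mm over their backs; the gripper's body (76 mm by 85 mm) begins 54 mm behind the grasp point. The pads swing forward as they close: fully open they stand 13 mm farther back than shut.
Start: joints at [-1.235, 0.3, 1.521, -0, 1.321, -0.067], TCP at [215.59, -505.975, 256.281] pointing down, gripper open.
Joint ranges: [-3.03, 3.03], [-0.79, 2.21], [0.23, 2.52], [-1.04, 4.18], [0, 3.07], [-2.55, 2.55]. Speed limits (rad/s): [2.22, 2.22, 2.57, 3.14, 3.14, 3.14].

## Interface

Orientations are given as a 3x3 rotation matrix whose columns are the frame's x, y, z axes.
In Python, from cell import robot gives the robot as it stands. The module is installed in compiled form; this text tells all that it offers.
- The arm moves only by the tool move_arm, never from a script. Its argument "steps" is text: rows parted by semicolons, each of 7 numbers parted by spaces: the opening in per cent of the stroke, from 0 (shut) to 100 (fully open), then the shift along the tool's x, y, z in cm, then the turn, a rotation vector about the tool's x, y, z in degrees. A call has exactly 8 rows; each row shifts and turns the commanded pose from where the row before left it, along the tool's axes as they then stand; what a row does not reach is not made up. A row lasts 1/12 s, in which the tool goes at most 41.7 mm and 7.16 degrees, less where a joint would pass 70% of its speed; a pose out of reach is approached as far as the arm can. A call is refused whole if a number of a shift passes 4.17 or a number of a turn 7.16, either way. A call with a gripper value outside its range is refused whole. The fingers move at their own pace and stop on an object; "force" is the grip in N (left out, the last holds). Time passes only in rows, so rows that do not move let the fingers close, or fill a call up. It gives the time, the measured TCP pose, the force, the opening and the grip force at its end, in the units of the state.
- robot.observe(): the state, without advancing time (a new reading comes with each control period).
- robot.grab_frame(name): name is "side" or "top"; returns a dict with "img" (420x560x3 uint8, blue, green, red), "K" (3x3 intrinsics, pixels), "eye" and "orientation" of the camera in the world. Camera axes: x right, y down, z forward; pixel columns grow to the right and rows downward; lengths in mm; the calibration is good to about 2 mm. A picture is of the moment at which its call begins. There is no depth.
- robot.job_done(): hands the job in; it is judged then, once.
Trained networks look in a picture, given as the dict that the camera call returned (one of the last four; its "shot" number tells which), for a name from the list of things; names that differ only in an ending like _2 or _b are one class to them, and where a whole thing is asked for, a point or a joint stands for the part that bears it (a point fixed in the world has none). Each returns a list of dicts, best first, with "confidence" (0 to 1); they miss things now and then, are a little off and sometimes report something else, mostly with a low value. They report only what shows in the picture. A call takes as long as a camera call.
- robot.outline_of(picture, name): "region" (420x560 bool, what is visible of it) and "bbox" ([left, top, right, bottom] in pixels, round what is visible of it).
The state is a dict: "time_s": time; "joint_positions": joint angles; "joint_velocities": joint speeds; "joint_efforts": joint torques, N m; "ee_pos": TCP position; "orientation": TCP orientation; "contact_force": force on the tool from outside, world axes, zero at the start; "wrist_torque": the same for the moment, N m; "opening": finger opening in mm; "grip_force": force on a finger pad.
Only numpy, scipy, OpenCV 4.12 (cv2) and the standard library are available. Lean on these libraries where they do the work, as an engineer would, in place of code of your own. Each camera call takes 0.05 s, during which the arm holds its last target. There are 200 camera calls.

## Working session

There is one attempt and no reset: what is moved stays moved. The work goes in short steps, Python scripts to look and compute and a tool call to move; the robot and the scene stay as the last step left them, time stands still between calls to the robot, and variables do not carry over. Pictures are saved under pics/ and viewed, at most 10 in all, crops included, and the job is handed in when it is done.

Besides the shell and the picture viewer there is one more tool, called as name(argument=value, ...) on one line, values as JSON. move_arm: Moves the arm, as the interface text tells. Its arguments: {"type":"object","properties":{"steps":{"type":"string"},"force":{"type":"number"}},"required":["steps"]}

```bash
mkdir -p pics; cat > h.py <<'E'
import numpy as np, cv2
from cell import robot
def ray(f,u,v):
    d=np.array(f["orientation"])@np.linalg.inv(np.array(f["K"]))@np.array([u,v,1.]); return np.array(f["eye"],float),d/np.linalg.norm(d)
def atz(f,u,v,z):
    e,d=ray(f,u,v); return e+d*(z-e[2])/d[2]
def proj(f,P):
    c=np.array(f["orientation"]).T@(np.array(P,float)-np.array(f["eye"])); p=np.array(f["K"])@c; return p[:2]/p[2]
def tri(a,b):
    A=np.zeros((3,3));B=np.zeros(3)
    for e,d in (a,b):
        M=np.eye(3)-np.outer(d,d);A+=M;B+=M@e
    return np.linalg.solve(A,B)
E
python3 - <<'E'
from h import *
fs={n:robot.grab_frame(n) for n in("side","top")}
im=[]
for n,f in fs.items():
    cv2.imwrite(f"pics/{n}0.png",f["img"]); print(n,np.round(f["eye"]),np.round(f["orientation"],3).tolist(),np.round(f["K"],1).tolist())
    for t in["printer","lever_grip","tab_left","tab_right","pointer_left","mark_left","label_roll","parts_carton","marker"]:
        for o in robot.outline_of(f,t)[:2]:
            ys,xs=np.nonzero(o["region"]); print(n,t,round(o["confidence"],2),np.round(o["bbox"]),round(xs.mean(),1),round(ys.mean(),1))
E
```

```text
side [555. 631. 789.] [[-0.997, -0.065, 0.044], [-0.078, 0.768, -0.636], [0.008, -0.637, -0.77]] [[394.5, 0.0, 276.2], [0.0, 394.5, 201.6], [0.0, 0.0, 1.0]]
side printer 0.68 [124. 115. 344. 214.] 223.4 167.3
side printer 0.3 [239. 124. 272. 164.] 259.0 140.5
side lever_grip 0.64 [311. 161. 346. 173.] 328.1 167.6
side tab_left 0.75 [245. 140. 278. 186.] 266.4 164.0
side tab_right 0.72 [243. 124. 271. 166.] 258.3 141.0
side tab_right 0.55 [126. 114. 347. 214.] 223.6 167.2
side pointer_left 0.95 [246. 141. 280. 186.] 266.5 163.5
side pointer_left 0.33 [124. 115. 345. 216.] 223.1 167.3
side mark_left 0.65 [123. 114. 347. 217.] 223.6 167.3
side label_roll 0.95 [213.  81. 250. 132.] 231.7 108.8
side parts_carton 0.71 [216. 219. 315. 295.] 264.2 256.8
side parts_carton 0.3 [125. 117. 347. 214.] 223.6 167.3
side marker 0.68 [280. 113. 322. 119.] 301.2 114.5
top [ 502.   66. 1368.] [[0.02, -0.998, 0.056], [-1.0, -0.02, 0.008], [-0.007, -0.056, -0.998]] [[514.5, 0.0, 274.3], [0.0, 514.5, 211.6], [0.0, 0.0, 1.0]]
top printer 0.96 [260.  51. 398. 269.] 331.6 153.3
top lever_grip 0.74 [321. 239. 337. 270.] 330.2 254.8
top tab_left 0.51 [320. 183. 341. 208.] 330.2 192.9
top tab_right 0.76 [349. 178. 362. 197.] 353.9 185.3
top mark_left 0.92 [263.  47. 403. 272.] 331.5 153.2
top label_roll 0.75 [407. 125. 459. 166.] 434.3 144.0
top parts_carton 0.89 [208. 155. 271. 244.] 238.5 196.9
top parts_carton 0.38 [323. 182. 340. 205.] 330.6 192.7
top marker 0.59 [440. 202. 454. 256.] 445.9 226.8
```

View pics/side0.png

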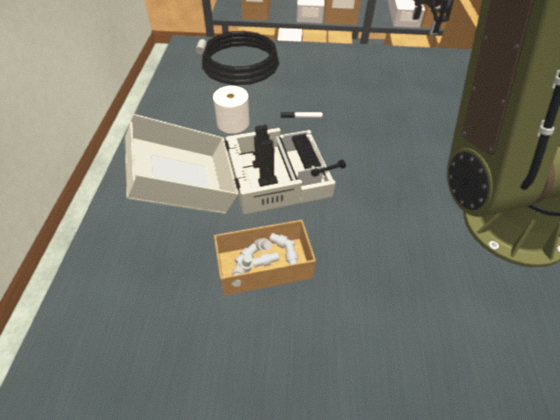

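View pics/top0.png

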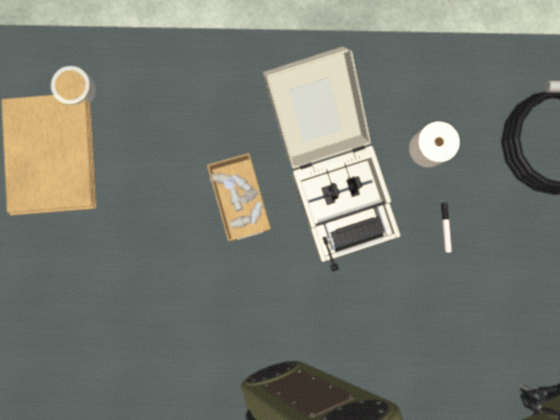

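The side view shows the printer around (280,165), with the lever grip near (341,163) and the tabs near (262,133) and (266,180). The top view shows the printer at about (345,200) and rotated, the lever tip near (334,266), the tabs near (331,193) and (354,185), and the carton close by on the left. I'll enlarge both for exact corners.

```bash
python3 - <<'E'
from h import *
t=robot.grab_frame("top");s=robot.grab_frame("side")
a=cv2.resize(t["img"][140:275,280:410],None,fx=4,fy=4,interpolation=2)
b=cv2.resize(s["img"][110:220,220:350],None,fx=4,fy=4,interpolation=2)
cv2.imwrite("pics/z_top.png",a);cv2.imwrite("pics/z_side.png",b)
E
```

```text
(no output)
```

View pics/z_top.png

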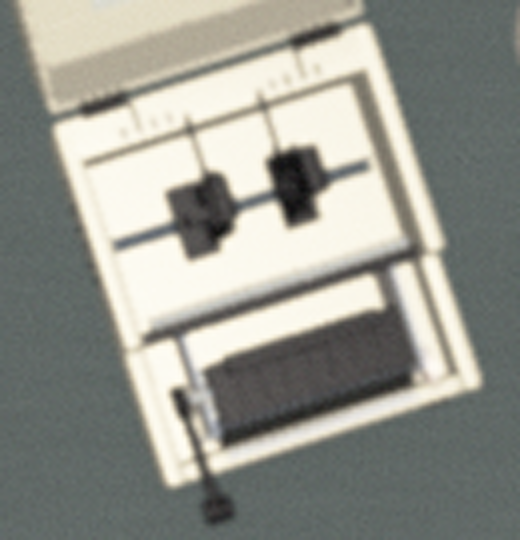

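View pics/z_side.png

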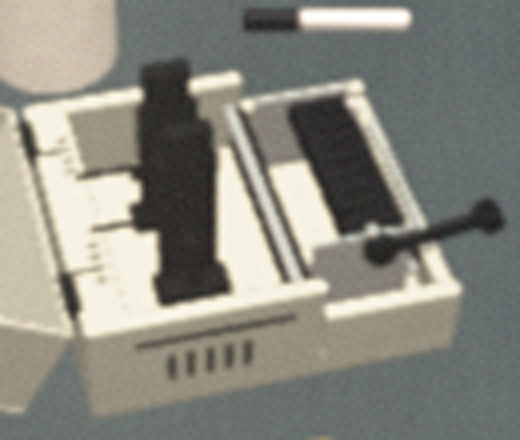

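The crops give the corner, lever, tab and pointer pixels. Next I fit the pose.

```bash
cat > fit.py <<'E'
from h import *
from scipy.optimize import least_squares
t=robot.grab_frame("top");s=robot.grab_frame("side")
T=lambda u,v:np.array([u/4+280,v/4+140]); S=lambda u,v:np.array([u/4+220,v/4+110])
ob=[(t,T(168,488),(-120,105,62)),(t,T(480,384),(-120,-105,62)),(t,T(54,125),(120,105,88)),(t,T(374,22),(120,-105,88)),
(s,S(460,292),(-120,105,62)),(s,S(86,336),(120,105,88)),(s,S(362,84),(-120,-105,62)),(t,T(303,58),(114,-54,88)),(t,T(135,115),(114,54,88)),
(t,T(182,400),(-70,83,90)),(s,S(380,250),(-70,83,92))]
gr=[(t,T(217,512)),(s,S(489,217))]
def W(p,P):
    c,n=np.cos(p[2]),np.sin(p[2]); return np.array([p[0]+c*P[0]-n*P[1],p[1]+n*P[0]+c*P[1],P[2]])
def grip(p,a): return W(p,(-70-70*np.cos(a),83,90+70*np.sin(a)))
def r(p):
    o=[proj(f,W(p,P))-q for f,q,P in ob]+[proj(f,grip(p,p[3]))-q for f,q in gr]
    return np.concatenate(o)
z=least_squares(r,[540,-60,.25,.25],loss="soft_l1",x_scale=[10,10,.1,.1])
p=z.x;np.save("p.npy",p);print(np.round(p,3));print(np.round(r(p).reshape(-1,2),1).tolist())
print("grip",grip(p,p[3]),"tri",tri(ray(*[gr[0][0],*gr[0][1]]),ray(s,*gr[1][1])),"pivot",W(p,(-70,83,90)))
c,n=np.cos(p[2]),np.sin(p[2])
def loc(w): d=w[:2]-p[:2]; return [round(c*d[0]+n*d[1],1),round(-n*d[0]+c*d[1],1),round(w[2],1)]
for nm in((190,122),(262,97)): print("pointer",loc(atz(t,*T(*nm),92)))
for nm in((172,190),(222,175),(182,255),(220,250),(270,155),(318,147),(285,222)): print("tabcorner",loc(atz(t,*T(*nm),167)))
for nm in((165,125),(208,125),(145,65),(188,62)): print("side tabs",loc(atz(s,*S(*nm),167)))
for x in(-20,0,20,40): print(x,T(0,0)*0+ (proj(t,W(p,(x,28,167)))-[280,140])*4,(proj(s,W(p,(x,28,167)))-[220,110])*4)
o=robot.observe();print(o["ee_pos"],np.round(o["orientation"],3).tolist(),o["opening"],o["time_s"])
E
python3 fit.py
```

```text
[ 5.97789e+02 -1.06438e+02  3.26000e-01  1.30000e-01]
[[-0.3, -0.1], [0.8, 0.8], [-0.3, -0.8], [-0.4, -0.2], [1.5, -0.8], [-0.1, -1.3], [0.8, -2.1], [-1.3, -0.8], [-0.3, -2.2], [-0.5, 0.3], [0.7, -1.4], [-0.3, -0.7], [0.5, 0.0]]
grip [439.14383842 -72.43405617  99.06255101] tri [438.86969977 -73.39730466  98.03672256] pivot [504.90202715 -50.21400254  90.        ]
pointer [np.float64(93.6), np.float64(23.9), np.float64(92.0)]
pointer [np.float64(95.0), np.float64(-23.6), np.float64(92.0)]
tabcorner [np.float64(51.1), np.float64(56.3), np.float64(167.0)]
tabcorner [np.float64(50.6), np.float64(25.7), np.float64(167.0)]
tabcorner [np.float64(13.0), np.float64(62.4), np.float64(167.0)]
tabcorner [np.float64(9.1), np.float64(40.3), np.float64(167.0)]
tabcorner [np.float64(53.4), np.float64(-4.7), np.float64(167.0)]
tabcorner [np.float64(49.4), np.float64(-33.0), np.float64(167.0)]
tabcorner [np.float64(13.3), np.float64(-0.9), np.float64(167.0)]
side tabs [np.float64(52.8), np.float64(27.7), np.float64(167.0)]
side tabs [np.float64(28.3), np.float64(33.6), np.float64(167.0)]
side tabs [np.float64(52.6), np.float64(-28.1), np.float64(167.0)]
side tabs [np.float64(26.6), np.float64(-24.6), np.float64(167.0)]
-20 [255.43678578 291.03511056] [284.87453934 105.82518891]
0 [244.87721855 258.44455048] [252.29099708 111.14434095]
20 [234.33713828 225.91413405] [219.47987726 116.50064425]
40 [223.81649106 193.44369491] [186.43878728 121.8944894 ]
[ 215.57605189 -505.98936345  256.2956134 ] [[0.92, 0.392, 0.0], [0.392, -0.92, -0.0], [-0.0, 0.0, -1.0]] 85.41448329341071 1.2
```

move_arm(steps="47 0 0 0 0 0 4.4; 47 2.2 -2.1 0 0 0 0; 47 2.2 -2.1 0 0 0 0; 47 2.2 -2.1 0 0 0 0; 47 2.2 -2.1 0 0 0 0; 47 2.2 -2.1 0 0 0 0; 47 2.2 -2.1 0 0 0 0; 47 2.2 -2.1 0 0 0 0", force=20)

```text
time_s: 1.87
ee_pos: [314.8, -316.0, 256.4]
orientation: [[0.947, 0.32, 0.0], [0.32, -0.947, -0.0], [0.0, 0.0, -1.0]]
contact_force: [0.6, -0.2, 0.2]
opening: 40.0
grip_force: 0.0
```

move_arm(steps="47 2.2 -2.1 0 0 0 0; 47 2.2 -2.1 0 0 0 0; 47 2.2 -2.1 0 0 0 0; 47 2.2 -2.1 0 0 0 0; 47 2.2 -2.1 0 0 0 0; 47 2.2 -2.1 0 0 0 0; 47 2.2 -2.1 0 0 0 0; 47 2.2 -2.1 0 0 0 0")

```text
time_s: 2.53
ee_pos: [427.8, -100.4, 256.5]
orientation: [[0.947, 0.32, 0.0], [0.32, -0.947, -0.0], [0.0, 0.0, -1.0]]
contact_force: [0.4, -0.3, 0.2]
opening: 40.1
grip_force: 0.0
```

```bash
cat >> h.py <<'E'
p=np.load("p.npy")
def loc(w):
    c,n=np.cos(p[2]),np.sin(p[2]);d=np.array(w)[:2]-p[:2]; return np.round([c*d[0]+n*d[1],-n*d[0]+c*d[1],w[2]],1)
def st():
    o=robot.observe();R=np.array(o["orientation"]);print("loc",loc(o["ee_pos"]),"yaw",np.arctan2(R[1,0],R[0,0])-p[2],"z",R[:,2].round(3),"F",np.round(o["contact_force"],1),"open",round(o["opening"],1),"grip",np.round(o["grip_force"],1),"t",o["time_s"])
E
python3 -c "
from h import *
st()"
```

```text
loc [-159.1   60.1  256.5] yaw 0.00016537260268584264 z [ 0. -0. -1.] F [ 0.4 -0.3  0.2] open 40.1 grip 0.0 t 2.5333
```

move_arm(steps="47 2 -2.3 0 0 0 0; 47 0 0 2.5 0 0 0; 47 0 0 2.5 0 0 0; 47 0 0 2.5 0 0 0; 47 0 0 1.5 0 0 0; 47 0 0 0 0 0 0; 47 0 0 0 0 0 0; 47 0 0 0 0 0 0")

```text
time_s: 3.2
ee_pos: [439.4, -73.9, 167.5]
orientation: [[0.947, 0.32, 0.002], [0.32, -0.947, -0.0], [0.001, 0.001, -1.0]]
contact_force: [-0.0, 0.1, -0.2]
opening: 39.6
grip_force: 0.0
```

```bash
python3 - <<'E'
from h import *
st()
t=robot.grab_frame("top");s=robot.grab_frame("side")
a=cv2.resize(t["img"][180:300,270:410],None,fx=4,fy=4,interpolation=2)
b=cv2.resize(s["img"][90:210,270:370],None,fx=4,fy=4,interpolation=2)
cv2.imwrite("pics/g1.png",cv2.resize(np.hstack([a,b]),None,fx=.83,fy=.83))
E
```

```text
loc [-139.6   81.6  167.5] yaw 7.561705370479066e-05 z [ 0.002 -0.    -1.   ] F [-0.   0.1 -0.2] open 39.6 grip 0.0 t 3.2
```

View pics/g1.png

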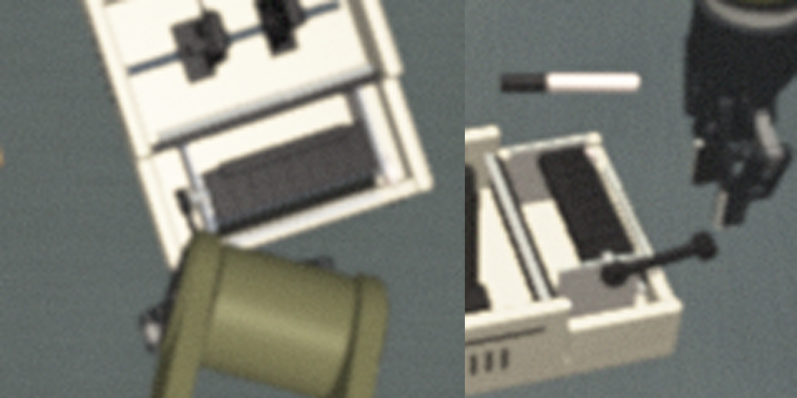

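The fingers hang above and in line with the lever grip, with the grip at about (703,245) and the fingertips at about (733,215). I'll go down and close.

move_arm(steps="47 0 -0.1 2.2 0 0 0; 47 0 0 2.2 0 0 0; 47 0 0 2.2 0 0 0; 47 0 0 0 0 0 0; 10 0 0 0 0 0 0; 10 0 0 0 0 0 0; 10 0 0 0 0 0 0; 10 0 0 0 0 0 0", force=25)

```text
time_s: 3.97
ee_pos: [439.2, -72.9, 101.5]
orientation: [[0.947, 0.32, 0.002], [0.32, -0.947, -0.0], [0.002, 0.001, -1.0]]
contact_force: [0.6, 0.7, 1.9]
opening: 17.5
grip_force: 28.1
```

```bash
python3 - <<'E'
from h import *
st()
E
```

```text
loc [-139.5   82.6  101.5] yaw 0.00019160814735785792 z [ 0.002 -0.    -1.   ] F [0.6 0.7 1.9] open 17.5 grip 28.1 t 3.9667
```

move_arm(steps="10 0.27 0 -1.23 0 0 0; 10 0.49 0 -1.15 0 0 0; 10 0.69 0 -1.06 0 0 0; 10 0.87 0 -0.91 0 0 0; 10 1.02 0 -0.74 0 0 0; 10 1.13 0 -0.55 0 0 0; 10 1.21 0 -0.34 0 0 0; 10 1.26 0 -0.11 0 0 0")

```text
time_s: 4.63
ee_pos: [504.6, -50.3, 162.6]
orientation: [[0.947, 0.32, 0.0], [0.32, -0.947, -0.0], [0.0, 0.0, -1.0]]
contact_force: [-5.8, 1.4, 2.0]
opening: 17.1
grip_force: 26.1
```

move_arm(steps="10 0 0 0 0 0 0; 10 0 0 0 0 0 0; 10 0 0 0 0 0 0; 10 0 0 0 0 0 0; 10 0 0 0 0 0 0; 10 0 0 0 0 0 0; 10 0 0 0 0 0 0; 10 0 0 0 0 0 0")

```text
time_s: 5.3
ee_pos: [504.6, -50.3, 162.5]
orientation: [[0.947, 0.32, 0.003], [0.32, -0.947, 0.0], [0.003, 0.001, -1.0]]
contact_force: [-0.5, 5.1, 6.9]
opening: 17.9
grip_force: 26.7
```

```bash
python3 - <<'E'
from h import *
st()
s=robot.grab_frame("side")
cv2.imwrite("pics/l1.png",cv2.resize(s["img"][80:220,210:380],None,fx=4,fy=4,interpolation=2))
E
```

```text
loc [-70.3  83.  162.5] yaw 0.0003635130166101952 z [ 0.003  0.    -1.   ] F [-0.5  5.1  6.9] open 17.9 grip 26.7 t 5.3
```

View pics/l1.png

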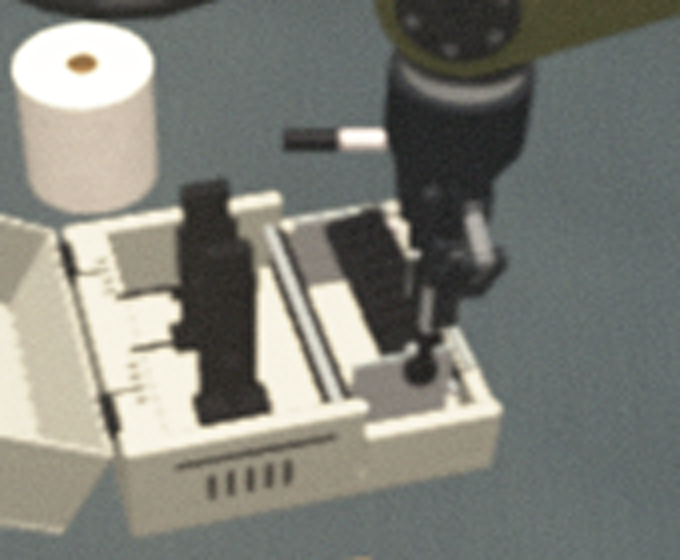

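The lever stands upright with the grip held at about (430,345) and the pivot at (420,370). I'll release it and retreat straight up, then move over the guides with the gripper shut.

move_arm(steps="40 0 0 0 0 0 0; 40 0 0 0 0 0 0; 40 0 0 0 0 0 0; 40 0 0 -2 0 0 0; 40 0 0 -2.5 0 0 0; 40 0 0 -2.5 0 0 0; 0 0 0 -2.5 0 0 0; 0 2 1.6 0 0 0 0")

```text
time_s: 6.02
ee_pos: [528.1, -58.8, 261.8]
orientation: [[0.947, 0.321, 0.007], [0.321, -0.947, -0.001], [0.006, 0.003, -1.0]]
contact_force: [0.2, -0.2, 0.9]
opening: 11.0
grip_force: 0.0
```

move_arm(steps="0 2.3 1.7 0 0 0 0; 0 2.3 1.7 0 0 0 0; 0 2.3 1.7 0 0 0 0; 0 2.1 1.5 0 0 0 0; 0 0 0 0 0 0 0; 0 0 0 0 0 0 0; 0 0 0 2 0 0 0; 0 0 0 1 0 0 0")

```text
time_s: 6.68
ee_pos: [633.8, -92.7, 225.0]
orientation: [[0.947, 0.32, -0.001], [0.32, -0.947, 0.0], [-0.001, -0.0, -1.0]]
contact_force: [-0.6, 0.1, -1.3]
opening: 0.0
grip_force: 0.0
```

```bash
python3 - <<'E'
from h import *
st()
s=robot.grab_frame("side");t=robot.grab_frame("top")
a=cv2.resize(s["img"][90:210,230:360],None,fx=3,fy=3,interpolation=2)
b=cv2.resize(t["img"][130:250,280:410],None,fx=3,fy=3,interpolation=2)
cv2.imwrite("pics/g2.png",np.hstack([a,b]))
E
```

```text
loc [ 38.5   1.4 225. ] yaw 0.0002162589184741548 z [-0.001  0.    -1.   ] F [-0.6  0.1 -1.3] open 0.0 grip 0.0 t 6.6833
```

View pics/g2.png

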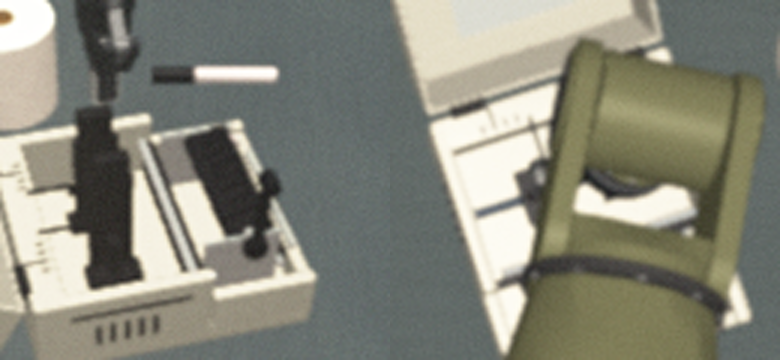

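The lever stays upright with its grip at (270,182) and pivot at (255,245). The closed fingers hang over the gap between the tabs, with the tips near (107,95). I'll go down gently between the tabs.

move_arm(steps="0 0.1 0 0.7 0 0 0; 0 0 0 0.7 0 0 0; 0 0 0 0.7 0 0 0; 0 0 0 0.7 0 0 0; 0 0 0 0.5 0 0 0; 0 0 0 0.5 0 0 0; 0 0 0 0.4 0 0 0; 0 0 0 0 0 0 0")

```text
time_s: 7.45
ee_pos: [635.5, -92.6, 183.2]
orientation: [[0.947, 0.32, -0.001], [0.32, -0.947, 0.0], [-0.001, -0.001, -1.0]]
contact_force: [-0.5, 0.2, -0.6]
opening: 0.1
grip_force: 0.0
```

```bash
python3 - <<'E'
from h import *
st()
s=robot.grab_frame("side")
def W(P):
    c,n=np.cos(p[2]),np.sin(p[2]); return np.array([p[0]+c*P[0]-n*P[1],p[1]+n*P[0]+c*P[1],P[2]])
for a in(1.37,1.57,1.77): print(a,(proj(s,W((-70-70*np.cos(a),83,90+70*np.sin(a))))-[230,90])*3)
for o in robot.outline_of(s,"lever_grip")[:1]: print((np.array(o["bbox"]).reshape(2,2)-[230,90])*3)
E
```

```text
loc [ 40.2   1.  183.2] yaw 0.00019687514599048273 z [-0.001  0.    -1.   ] F [-0.5  0.2 -0.6] open 0.1 grip 0.0 t 7.45
1.37 [281.61651159 180.46534879]
1.57 [264.73258125 182.05095462]
1.77 [247.4366223  186.30624725]
[[246.9 168.6]
 [280.2 257.1]]
```

move_arm(steps="0 0 0 0.7 0 0 0; 0 0 0 0.7 0 0 0; 0 0 0 0.7 0 0 0; 0 0 0 0.5 0 0 0; 0 0 0 0 0 0 0; 0 0 -0.5 0 0 0 0; 0 0 -0.5 0 0 0 0; 0 0 0 0 0 0 0")

```text
time_s: 8.22
ee_pos: [632.4, -82.5, 158.4]
orientation: [[0.947, 0.321, 0.0], [0.321, -0.947, -0.0], [0.0, 0.0, -1.0]]
contact_force: [0.9, -1.7, -0.5]
opening: 0.0
grip_force: 0.9
```

move_arm(steps="0 0 -0.3 0 0 0 0; 0 0 -0.3 0 0 0 0; 0 0 -0.3 0 0 0 0; 0 0 -0.3 0 0 0 0; 0 0 -0.3 0 0 0 0; 0 0 -0.3 0 0 0 0; 0 0 0 0 0 0 0; 0 0 0 0 0 0 0")

```text
time_s: 8.88
ee_pos: [626.7, -66.0, 158.4]
orientation: [[0.947, 0.32, 0.0], [0.32, -0.947, 0.0], [0.0, -0.0, -1.0]]
contact_force: [-1.0, -3.3, 1.6]
opening: -0.2
grip_force: 1.6
```

```bash
python3 - <<'E'
from h import *
st()
s=robot.grab_frame("side");t=robot.grab_frame("top")
a=cv2.resize(s["img"][110:210,225:345],None,fx=4,fy=4,interpolation=2)
b=cv2.resize(t["img"][130:230,285:365],None,fx=4,fy=4,interpolation=2)
cv2.imwrite("pics/g3.png",np.hstack([a,b]))
E
```

```text
loc [ 40.4  29.1 158.4] yaw 0.00035250952223847554 z [ 0.  0. -1.] F [-1.  -3.3  1.6] open -0.2 grip 1.6 t 8.8833
```

View pics/g3.png

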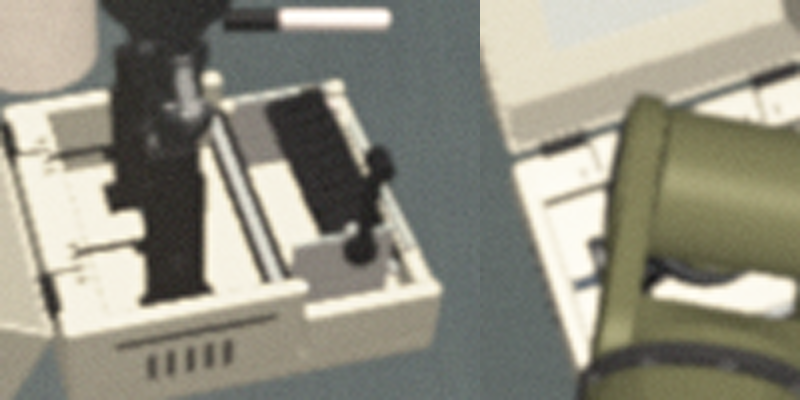

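Contact is made and the guides are moving. In the side view the left pointer tip is near (75,248) and the long mark near (60,272), and the right tip is near (50,155) with its mark near (28,122). I'll compute the travel.

```bash
python3 - <<'E'
from h import *
s=robot.grab_frame("side")
for n,u,v,z in(("pl",75,248,92),("pr",50,155,92),("ml",62,272,88)): print(n,loc(atz(s,u/4+225,v/4+110,z)))
for n,u,v in(("pl0",94,228),("pr0",80,177)): print(n,loc(atz(s,u/4+220,v/4+110,92)))
st()
E
```

```text
pl [102.  44.  92.]
pr [101.5 -41.3  92. ]
ml [113.1  58.1  88. ]
pl0 [99.3 27.1 92. ]
pr0 [ 99.1 -19.7  92. ]
loc [ 40.4  28.8 158.3] yaw 5.936610252715857e-05 z [ 0.  0. -1.] F [-0.1 -3.1  2.7] open -0.3 grip 1.6 t 9.0333
```

move_arm(steps="0 0 -0.2 0 0 0 0; 0 0 -0.2 0 0 0 0; 0 0 -0.2 0 0 0 0; 0 0 -0.2 0 0 0 0; 0 0 -0.2 0 0 0 0; 0 0 -0.1 0 0 0 0; 0 0 0 0 0 0 0; 0 0 0 0 0 0 0")

```text
time_s: 9.7
ee_pos: [623.3, -55.9, 158.3]
orientation: [[0.947, 0.32, 0.0], [0.32, -0.947, -0.0], [0.0, 0.0, -1.0]]
contact_force: [-0.4, -5.0, 2.1]
opening: -0.1
grip_force: 2.0
```

```bash
python3 - <<'E'
from h import *
st()
s=robot.grab_frame("side")
cv2.imwrite("pics/g4.png",cv2.resize(s["img"][120:205,215:320],None,fx=7,fy=7,interpolation=2))
E
```

```text
loc [ 40.3  39.8 158.3] yaw 5.361752529742247e-07 z [ 0. -0. -1.] F [-0.4 -5.   2.1] open -0.1 grip 2.0 t 9.7
```

View pics/g4.png

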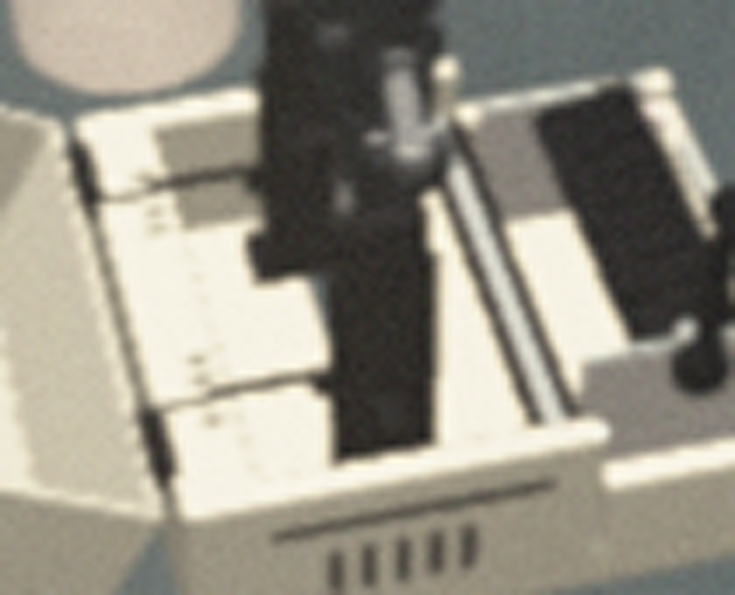

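The left pointer, with its tip near (212,391), runs straight into the left long mark (165–205, 405–393). The right pointer, with its tip near (160,183), meets the right long mark (105–150, 197–188). I'll check the travel in numbers, then hold and hand in.

move_arm(steps="0 0 0 0 0 0 0; 0 0 0 0 0 0 0; 0 0 0 0 0 0 0; 0 0 0 0 0 0 0; 0 0 0 0 0 0 0; 0 0 0 0 0 0 0; 0 0 0 0 0 0 0; 0 0 0 0 0 0 0")

```text
time_s: 10.42
ee_pos: [623.3, -55.8, 158.3]
orientation: [[0.947, 0.32, 0.0], [0.32, -0.947, -0.0], [0.0, 0.0, -1.0]]
contact_force: [-0.3, -5.5, 3.5]
opening: -0.2
grip_force: 2.2
```

```bash
python3 - <<'E'
from h import *
s=robot.grab_frame("side")
l,r=[loc(atz(s,u/7+215,v/7+120,92)) for u,v in((212,391),(160,184))]
print(l,r,"half",(l[1]-r[1])/2)
l,r=[loc(atz(s,u/7+215,v/7+120,88)) for u,v in((180,402),(125,194))]
print("marks",l,r,(l[1]-r[1])/2)
st()
E
```

```text
[100.9  57.6  92. ] [ 98.9 -50.2  92. ] half 53.900000000000006
marks [112.2  56.3  88. ] [112.  -52.3  88. ] 54.3
loc [ 40.3  39.8 158.3] yaw 2.637361499407964e-05 z [ 0. -0. -1.] F [-1.2 -5.2  1.8] open 0.1 grip 2.2 t 10.4667
```

Pointer half-spacing is 53.9 mm against 54 mm at the mark, and the holding force is about 5 N. Handing in.

```bash
python3 -c "
from cell import robot
print(robot.job_done())"
```

```text
the job is handed in; nothing more can be done
None
```

I handed the job in with the lever upright and the arm still holding the guides open at the long mark (pointers measured at 53.9 mm against 54 mm, about 5 N); the label roll, carton and marker were not touched, and no verdict was returned.

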